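Reassemble the gas hob after washing

ROBOT

A 6-joint arm with a two-finger parallel gripper is mounted at the origin on the work surface. World frame = base frame: x ahead of the robot, y to its left, z up, the work surface at z = 0. Lengths are in mm, angles in rad, forces in N, time in s.
With the tool pointing down it reaches from about 300 to 775 mm from the base axis. Payload 14.6 kg.
Tool frame: the origin (TCP) lies on the centre line of the jaws, within the pads' length; the fingertips stand 8 mm ahead of it and the grasp point (between the pads) lies 11 mm behind it; z points along the fingers, y is the line along which they close (so a half turn about z gives the same grasp; the last joint's range is limited). The gripper opens to 94 mm and grips with 3 to 60 N. Pads are 16 mm wide; open, the fingers measure 119 mm over their backs; the gripper's body (75 mm by 177 mm) begins 78 mm behind the grasp point.
Start: joints at [-1.18, 0.3, 1.521, -0, 1.321, -0.067], TCP at [243.078, -493.358, 182.246] pointing down, gripper open.
Joint ranges: [-3.03, 3.03], [-0.79, 2.21], [0.23, 2.52], [-1.04, 4.18], [0, 3.07], [-2.55, 2.55]. Speed limits (rad/s): [2.22, 2.22, 2.57, 3.14, 3.14, 3.14].

INTERFACE

Orientations are given as [roll, pitch, yaw] about the fixed x, y, z axes, in that order (R = Rz(yaw) Ry(pitch) Rx(roll)).
In Python, from cell import manip gives the robot as it stands.
- The arm moves only by the tool jog_arm, never from a script. Its argument "rows" is one flat list of numbers, 7 for each row, row after row: the shift along the world's x, y, z in cm, then the turn, a rotation vector about the world's x, y, z in rad, then the closure, from 0 (fully open) to 1 (shut). In form: [dx, dy, dz, rx, ry, rz, fingers, dx, dy, dz, rx, ry, rz, fingers, ...]. A call has 1 to 20 rows; each row shifts and turns the commanded pose from where the row before left it; what a row does not reach is not made up. A row lasts 1/12 s, in which the tool goes at most 41.7 mm and 7.16 degrees, less where a joint would pass 70% of its speed; a pose out of reach is approached as far as the arm can. A call with a gripper value outside its range is refused whole. The fingers move at their own pace and stop on an object; "newtons" is the grip in N (left out, the last holds). Time passes only in rows, so rows that do not move let the fingers close. It gives the time, the measured TCP pose, the force, the opening and the grip force at its end, in the units of the state.
- manip.read_state(): the state, without advancing time (a new reading comes with each control period).
- manip.camera(name): name is "scene" or "top"; returns (picture, depth): 400x640x3 uint8, blue, green, red; 400x640 float32, mm along the optical axis (not along the pixel's ray), 0 where there is no reading.
- manip.camera_model(name): a dict with "K" (3x3 intrinsics, pixels), "k1" (the pictures are not rectified: a ray, as slopes to the right and down, at radius r is drawn at 1 + k1 r^2 times it, then the intrinsics apply), "R" (3x3) and "t" (3): a world point X has camera coordinates R X + t. Camera axes: x right, y down, z forward; pixel columns grow to the right and rows downward; lengths in mm; the calibration is good to about 2 mm. A picture is of the moment at which its call begins. camera_model takes no time and is no camera call.
- manip.sign_off(): hands the job in; it is judged then, once.
The state is a dict: "clock": time; "joints": joint angles; "qd": joint speeds; "effort": joint torques, N m; "eef_pos": TCP position; "eef_rot": TCP orientation; "wrist_force": force on the tool from outside, world axes, zero at the start; "moment": the same for the moment, N m; "finger_gap": finger opening in mm; "finger_force": force on a finger pad.
Only numpy, scipy, OpenCV 4.12 (cv2) and the standard library are available. Lean on these libraries where they do the work, as an engineer would, in place of code of your own. Each camera call takes 0.05 s, during which the arm holds its last target. There are 200 camera calls.

TASK

The burner parts of the gas hob have been washed: put them back together. On each of the two burner seats first seat the crown (aluminium ring) of its size, and then lay the cap (dark disc) of its size on that crown, boss down, so that all lie flat and fully home: large parts on the large seat, small parts on the small one. Do not knock over the tumbler, the salt tin or the moka pot, and let go of everything at the end.

Things in the scene. Friction and masses are not known exactly. Their poses are not given: they have to be found in the camera images.
- crown_large: Large burner crown: bare aluminium ring, outer diameter 64 mm, open bore 44 mm, 20 mm high, dark flame slots round its outside, 100 g. Lies flat on the worktop at the start. Origin: centre of its underside; z up along the axis. Seated, its underside rests on the large seat's flange, 6 mm above the seat's origin.
- crown_small: Small burner crown: bare aluminium ring, outer diameter 45 mm, open bore 27 mm, 20 mm high, dark flame slots round its outside, 60 g. Lies flat on the worktop at the start. Origin: centre of its underside; z up along the axis. Seated, its underside rests on the small seat's flange, 6 mm above the seat's origin.
- cap_large: Large burner cap: solid dark steel disc, 68 mm across, straight rim 8 mm high, top slightly domed, on a centring boss (38 mm across, 6 mm high, lower edge bevelled); 16.5 mm high in all, 200 g. Starts boss down, rim 6 to 14 mm above the worktop. Origin: centre of the boss's underside; z up. Seated, boss in the large crown's bore and disc on its top, the origin is 14 mm above the crown's.
- cap_small: Small burner cap: solid dark steel disc, 49 mm across, straight rim 8 mm high, top slightly domed, on a centring boss (21 mm across, 6 mm high, lower edge bevelled); 16.5 mm high in all, 100 g. Starts boss down, rim 6 to 14 mm above the worktop. Origin: centre of the boss's underside; z up. Seated, boss in the small crown's bore and disc on its top, the origin is 14 mm above the crown's.
- burner_large: Large burner seat, fixed on the 8 mm thick steel hob to the robot's left: aluminium flange 80 mm across, 6 mm thick, with a centring spigot (38 mm across, 8 mm above the flange, upper 4 mm bevelled). Origin: centre of the flange's underside, 8 mm above the worktop; z up. The seats are some 190 mm apart, one nearer the robot, one farther; which is which varies.
- burner_small: Small burner seat, fixed on the 8 mm thick steel hob to the robot's left: aluminium flange 60 mm across, 6 mm thick, with a centring spigot (21 mm across, 8 mm above the flange, upper 4 mm bevelled). Origin: centre of the flange's underside, 8 mm above the worktop; z up. The seats are some 190 mm apart, one nearer the robot, one farther; which is which varies.
- tumbler: Clear drinking glass, loose, 66 mm across the rim, 85 mm high, upright among the burner parts on the worktop; not to be knocked over. Origin: centre of its underside; z up.
- salt_tin: White salt tin with a paper label and a steel lid, loose, 56 mm in diameter, 100 mm high, upright among the burner parts; not to be knocked over. Origin: centre of its underside; z up.
- moka_pot: Aluminium stove-top coffee pot with a black knob and a black handle, loose, 90 mm across the foot, 157 mm high, on the worktop beyond the burner parts; handle reaches 76 mm out along its x. Not to be knocked over. Origin: centre of its underside; z up.

How it is judged (in metres and radians):
On the way, in this order (a step that is already met when the one before it is completed fails the run):
1. both crowns are seated on their own burner seats (horizontal distance between crown_large and burner_large below 0.005 m and z of crown_large in the frame of burner_large between 0.003 and 0.009 m and angle between each of crown_large, crown_small's own z axis and vertical below 0.07 rad and horizontal distance between crown_small and burner_small below 0.005 m and z of crown_small in the frame of burner_small between 0.003 and 0.009 m), for 0.2 s.
2. both caps are seated on their own crowns (horizontal distance between cap_large and crown_large below 0.005 m and z of cap_large in the frame of crown_large between 0.011 and 0.017 m and angle between each of cap_large, cap_small's own z axis and vertical below 0.07 rad and horizontal distance between cap_small and crown_small below 0.005 m and z of cap_small in the frame of crown_small between 0.011 and 0.017 m), for 0.2 s.
At the end, for the whole second after the job is handed in: Crowns on the seats of their size (within 5 mm of centre, origin 3 to 9 mm above the seat's), caps right way up on the crowns of their size (within 5 mm of centre, origin 11 to 17 mm above the crown's), all level within 0.07 rad, released and at rest (all of step 1 and all of step 2 and linear speed of each of crown_large, crown_small, cap_large, cap_small below 0.02 m/s and angular speed of each of crown_large, crown_small, cap_large, cap_small below 0.3 rad/s); the robot touches nothing.
It fails at once if the tumbler is knocked over (angle between tumbler's own z axis and vertical above 0.6 rad).
It fails at once if the salt tin is knocked over (angle between salt_tin's own z axis and vertical above 0.6 rad).
It fails at once if the moka pot is knocked over (angle between moka_pot's own z axis and vertical above 0.6 rad).
It also fails if it takes over 112 s, if anything falls off the work surface, if the arm or the gripper's body presses on something with over 40 N, if the wrist force passes 120 N, or if a joint passes its speed limit or range.

## Working session

There is one attempt and no reset: what is moved stays moved. The work goes in short steps, Python scripts to look and compute and a tool call to move; the robot and the scene stay as the last step left them, time stands still between calls to the robot, and variables do not carry over. Pictures are saved under pics/ and viewed, at most 14 in all, crops included, and the job is handed in when it is done.

Besides the shell and the picture viewer there is one more tool, called after "Call:" as name(argument=value, ...) on one line, values as JSON. jog_arm: Moves the arm, as the interface text tells. Its arguments: {"type":"object","properties":{"rows":{"type":"array"},"newtons":{"type":"number"}},"required":["rows"]}

```bash
mkdir -p pics; ls
python3 - <<'E'
from cell import manip
import cv2,numpy as np
for n in("scene","top"):
    p,d=manip.camera(n); cv2.imwrite(f"pics/{n}0.png",p); np.save(f"pics/{n}0.npy",d)
    m=manip.camera_model(n); print(n,np.round(m["K"],1).tolist(),m["k1"],np.round(m["R"],3).tolist(),np.round(m["t"],1))
s=manip.read_state();print(s)
E
```

```text
pics
scene [[481.7, 0.0, 325.7], [0.0, 481.7, 198.6], [0.0, 0.0, 1.0]] -0.09059500428077057 [[-0.512, 0.859, 0.006], [0.567, 0.343, -0.749], [-0.645, -0.38, -0.663]] [ 348.4 -299.  1351.9]
top [[379.8, 0.0, 314.6], [0.0, 379.8, 195.6], [0.0, 0.0, 1.0]] -0.017033746892628897 [[-0.023, -1.0, 0.01], [-0.981, 0.021, -0.195], [0.194, -0.015, -0.981]] [-62.6 606.4 860.8]
{'clock': 0.1, 'joints': array([-1.17958860e+00,  3.00397730e-01,  1.52154337e+00, -1.94201328e-05,
        1.32069455e+00, -6.66080898e-02]), 'qd': array([-0.00099795, -0.00210993, -0.00075202, -0.00185439,  0.00134172,
       -0.00078774]), 'effort': array([ 1.87410777e-03, -5.32638073e+01, -3.53279829e+01,  7.09787942e-02,
        2.34825670e-02, -4.48585536e-05]), 'eef_pos': array([ 242.97999639, -493.11734677,  181.742541  ]), 'eef_rot': array([-3.14055072e+00, -5.06513222e-05,  4.57820609e-01]), 'wrist_force': array([0.16109656, 0.25284308, 0.07299253]), 'moment': array([ 0.00852304, -0.02322462, -0.00238842]), 'finger_force': 0.0, 'finger_gap': 94.02527085459077}
```

View pics/top0.png

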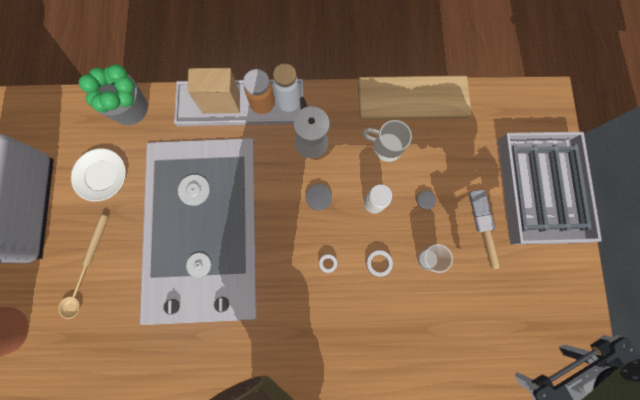

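View pics/scene0.png

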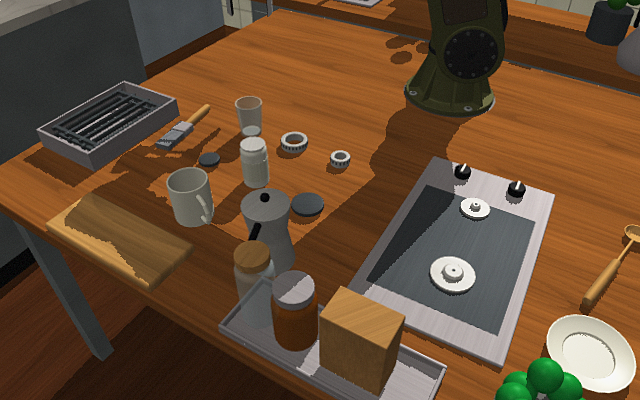

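```bash
cat > h.py <<'E'
import cv2,numpy as np
from cell import manip
def ray(n,uv):
    m=manip.camera_model(n);K=np.array(m["K"],float);R=np.array(m["R"]);t=np.array(m["t"])
    q=cv2.undistortPoints(np.array(uv,float).reshape(-1,1,2),K,np.array([m["k1"],0,0,0.]))[:,0]
    return -R.T@t,np.c_[q,np.ones(len(q))]@R
def plane(n,uv,z):
    c,d=ray(n,uv);return c+d*((z-c[2])/d[:,2])[:,None]
def proj(n,X):
    m=manip.camera_model(n);R=np.array(m["R"])
    return cv2.projectPoints(np.array(X,float).reshape(-1,1,3),cv2.Rodrigues(R)[0],np.array(m["t"],float),np.array(m["K"],float),np.array([m["k1"],0,0,0.]))[0][:,0]
def tri(a,b):
    c1,d1=ray("top",[a]);c2,d2=ray("scene",[b]);A=np.c_[d1[0],-d2[0]]
    s=np.linalg.lstsq(A,c2-c1,rcond=None)[0];p=c1+s[0]*d1[0];q=c2+s[1]*d2[0]
    return (p+q)/2,np.linalg.norm(p-q)
def blob(img,uv,kind,w=32):
    u,v=map(int,uv);x0,y0=max(u-w,0),max(v-w,0);c=img[y0:v+w,x0:u+w].astype(int)
    mx,mn=c.max(2),c.min(2)
    m=((mx-mn<40)&(mx>115)) if kind=="light" else ((mx<105)&(mx-mn<22))
    m=cv2.morphologyEx(m.astype(np.uint8)*255,cv2.MORPH_CLOSE,np.ones((3,3)))
    cs=[k for k in cv2.findContours(m,cv2.RETR_EXTERNAL,cv2.CHAIN_APPROX_NONE)[0] if len(k)>12]
    k=min(cs,key=lambda k:-cv2.pointPolygonTest(k,(float(u-x0),float(v-y0)),True))
    e=cv2.fitEllipse(cv2.convexHull(k) if len(cv2.convexHull(k))>5 else k)
    return (e[0][0]+x0,e[0][1]+y0),e[1],k+np.array([x0,y0])
E
python3 - <<'E'
from h import *
T=cv2.imread("pics/top0.png");S=cv2.imread("pics/scene0.png");D=np.load("pics/top0.npy")
it={"cr_l":((380,263),(294,142),"light"),"cr_s":((328,263),(340,158),"light"),"cap_l":((319,197),(307,204),"dark"),"cap_s":((427,200),(208,159),"dark"),"b_l":((193,190),(453,274),"light"),"b_s":((198,265),(475,208),"light")}
T2,S2=T.copy(),S.copy()
for k,(a,b,kd) in it.items():
    ea,sa,ka=blob(T,a,kd);eb,sb,kb=blob(S,b,kd)
    cv2.drawContours(T2,[ka],-1,(0,0,255),1);cv2.drawContours(S2,[kb],-1,(0,0,255),1)
    p,g=tri(ea,eb);print(k,np.round(ea,1),np.round(sa,1),np.round(eb,1),np.round(sb,1),"tri",np.round(p,1),"gap",round(g,1),"top@10",np.round(plane("top",[ea],11 if k[0]=='b' else 10)[0],1),"scene@10",np.round(plane("scene",[eb],11 if k[0]=='b' else 10)[0],1))
for k,uv in{"tumbler":(436,259),"tin":(378,193),"moka":(311,121)}.items(): print(k,plane("top",[uv],{"tumbler":85,"tin":100,"moka":130}[k]).round())
a=cv2.resize(T2[150:300,150:470],None,fx=2.5,fy=2.5,interpolation=cv2.INTER_NEAREST)
b=cv2.resize(S2[90:310,190:510],(800,550),interpolation=cv2.INTER_NEAREST)
cv2.imwrite("pics/a1.png",a);cv2.imwrite("pics/b1.png",b)
E
```

```text
cr_l [379.2 262.9] [26.2 27.4] [293.7 138.8] [14.9 26.3] tri [ 441.4 -231.1   19.2] gap 0.1 top@10 [ 441.6 -232.8   10. ] scene@10 [ 430.4 -238.9   10. ]
cr_s [327.7 262.9] [18.3 18.8] [340.  155.8] [11.3 19.5] tri [ 444.1 -104.1   19.5] gap 1.5 top@10 [ 444.6 -105.2   10. ] scene@10 [ 432.5 -109.5   10. ]
cap_l [317.3 191.3] [14.2 19.5] [285.4 210.8] [47.5 75.2] tri [637.2 -99.8   2.3] gap 36.5 top@10 [625.9 -83.9  10. ] scene@10 [ 651.  -111.9   10. ]
cap_s [414.8 192.1] [ 9.6 12.5] [208.9 159.3] [14.5 21.7] tri [ 617.3 -333.2   30.5] gap 9.8 top@10 [ 618.6 -334.7   10. ] scene@10 [ 599.  -359.7   10. ]
b_l [187.9 184.1] [74.7 91.4] [452.4 273.3] [34.2 46.5] tri [648.1 238.7  29.4] gap 6.1 top@10 [651.5 247.6  11. ] scene@10 [633.5 233.7  11. ]
b_s [194.6 266.4] [66.7 75.9] [484.2 194.8] [44.2 63.2] tri [440.7 218.8  44.7] gap 12.5 top@10 [443.3 222.7  11. ] scene@10 [394.6 219.2  11. ]
tumbler [[ 446. -351.   85.]]
tin [[ 600. -223.  100.]]
moka [[768. -71. 130.]]
```

View pics/a1.png

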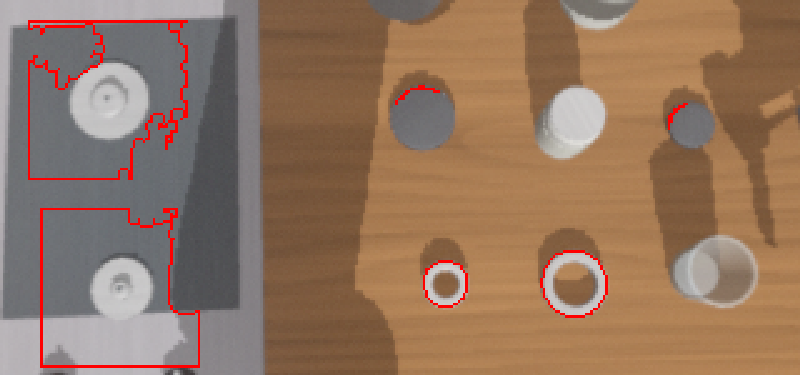

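View pics/b1.png

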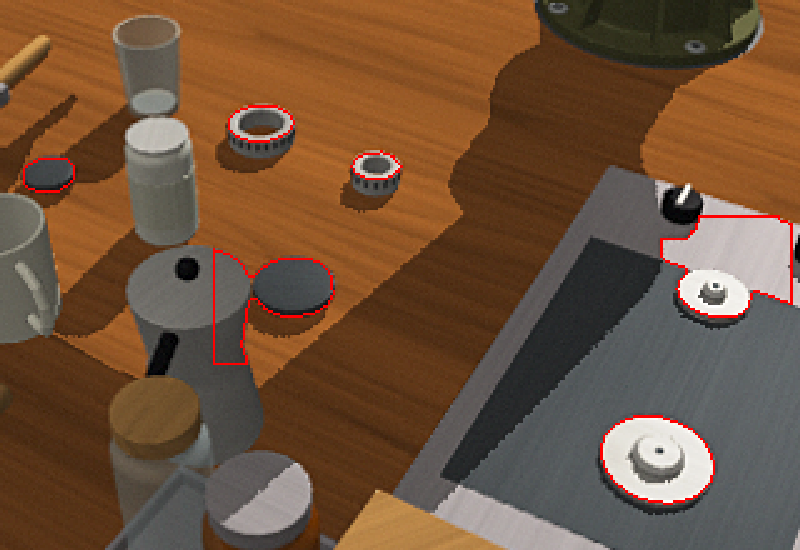

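```bash
cat >> h.py <<'E'
def blob2(img,uv,tol,w=26,op=0):
    u,v=map(int,uv);x0,y0=u-w,v-w;c=img[y0:v+w,x0:u+w].astype(int)
    ref=np.median(img[v-1:v+2,u-1:u+2].reshape(-1,3),0)
    m=(np.abs(c-ref).max(2)<tol).astype(np.uint8)*255
    m=cv2.morphologyEx(m,cv2.MORPH_CLOSE,np.ones((3,3)))
    if op: m=cv2.morphologyEx(m,cv2.MORPH_OPEN,cv2.getStructuringElement(cv2.MORPH_ELLIPSE,(op,op)))
    cs=[k for k in cv2.findContours(m,cv2.RETR_EXTERNAL,cv2.CHAIN_APPROX_NONE)[0] if len(k)>8]
    k=max(cs,key=lambda k:cv2.pointPolygonTest(k,(float(u-x0),float(v-y0)),True))
    e=cv2.fitEllipse(cv2.convexHull(k))
    return (e[0][0]+x0,e[0][1]+y0),e[1],k+np.array([x0,y0]),ref
E
python3 - <<'E'
from h import *
T=cv2.imread("pics/top0.png");S=cv2.imread("pics/scene0.png")
it={"cap_l":((319,197),(307,204),22,22,0,9),"cap_s":((426,200),(209,159),22,22,0,5),"b_l":((186,196),(442,279),45,40,0,0),"b_s":((193,270),(468,212),45,28,0,11)}
T2,S2=T.copy(),S.copy()
for k,(a,b,t1,t2,o1,o2) in it.items():
    ea,sa,ka,r1=blob2(T,a,t1,26,o1);eb,sb,kb,r2=blob2(S,b,t2,32,o2)
    cv2.drawContours(T2,[ka],-1,(0,0,255),1);cv2.drawContours(S2,[kb],-1,(0,0,255),1)
    p,g=tri(ea,eb);z=14
    print(k,r1,r2,np.round(ea,1),np.round(sa,1),np.round(eb,1),np.round(sb,1),"tri",np.round(p,1),"gap",round(g,1),"top@14",np.round(plane("top",[ea],z)[0],1),"scene@14",np.round(plane("scene",[eb],z)[0],1))
a=cv2.resize(T2[150:300,150:470],(800,375),interpolation=cv2.INTER_NEAREST)
b=cv2.resize(S2[90:310,190:510],(800,550),interpolation=cv2.INTER_NEAREST)[90:530]
cv2.imwrite("pics/a2.png",np.vstack([a,b])[:, :][:][::1][:600+215] if 0 else cv2.resize(np.vstack([a,b]),(580,590)))
E
```

```text
cap_l [114. 112. 112.] [74. 71. 67.] [318.5 196.6] [25.4 26. ] [306.7 202.8] [21.4 31.6] tri [611.4 -86.4  12.9] gap 0.2 top@14 [611.2 -86.5  14. ] scene@14 [612.3 -85.7  14. ]
cap_s [115. 114. 114.] [71. 71. 66.] [426.3 199.4] [17.7 18.1] [208.8 158. ] [11.1 20.9] tri [ 598.  -361.5   12.6] gap 1.4 top@14 [ 598.1 -361.7   14. ] scene@14 [ 599.1 -359.3   14. ]
b_l [195. 194. 195.] [222. 230. 232.] [193.2 189.8] [30. 32.] [452.9 273.3] [32.7 46. ] tri [635.6 233.8  13.1] gap 2.0 top@14 [635.7 232.6  14. ] scene@14 [635.9 234.8  14. ]Traceback (most recent call last):
  File "<stdin>", line 6, in <module>
  File "h.py", line 32, in blob2
    k=max(cs,key=lambda k:cv2.pointPolygonTest(k,(float(u-x0),float(v-y0)),True))
ValueError: max() iterable argument is empty
```

Run:
```python
from h import *
T=cv2.imread("pics/top0.png");S=cv2.imread("pics/scene0.png")
for op,w,t in((0,18,45),(5,18,30),(5,18,20)):
  try:
    ea,sa,_,_=blob2(T,(193,268),30,16,5);eb,sb,_,r=blob2(S,(466,209),t,w,op)
    p,g=tri(ea,eb);print(r,np.round([ea,sa,eb,sb],1).tolist(),p.round(1),round(g,1),plane("top",[ea],14).round(1),plane("scene",[eb],14).round(1))
  except Exception as e: print(e)
print(S[200:220:2,455:500:4].max(2)); print(T[252:280:2,180:216:3].max(2))
```

```text
[232. 236. 239.] [[194.1, 275.8], [31.3, 47.7], [476.8, 204.0], [25.4, 31.4]] [422.6 218.7   6.9] 11.5 [[420.7 222.2  14. ]] [[434.9 214.9  14. ]]
[232. 236. 239.] [[194.1, 275.8], [31.3, 47.7], [475.3, 206.9], [18.4, 30.1]] [423.2 219.2  -0.5] 15.1 [[420.7 222.2  14. ]] [[445.3 215.   14. ]]
[232. 236. 239.] [[194.1, 275.8], [31.3, 47.7], [475.4, 206.4], [17.0, 30.7]] [423.1 219.    0.8] 14.6 [[420.7 222.2  14. ]] [[443.6 214.8  14. ]]
[[100  99 252 238 240 241 238 217 202 201 205 202]
 [ 97  94 243 239 243 255 243 242 201 205 205 198]
 [100  96 236 239 130  82 211 241 234 205 204 205]
 [ 96  98 241 239 101 169 112 238 245 169 208 202]
 [ 99  49 242 243  86 122  79 243 241  95  87 212]
 [100  51 255 236  73  86 163 241 244  96 101  90]
 [ 96 103  73 243 241 255 249 240 248  99 104  99]
 [ 95  97  31  84 248 239 240 245 237 102 100 101]
 [ 95 101  26  54  74 255 255 205  31 104 101 103]
 [ 92 100 100  35  34  83  72  44 109 105 100 103]]
[[115 117 119 113 114  93 109  97  88 116 114 113]
 [116 117 119 114 110 195 198 194 153  93 114 113]
 [116 117 116 109 193 196 195 197 196 144 114 116]
 [117 117 118 179 196 198 193 197 198 197  98 117]
 [118 118 121 198 199 174 148 160 201 202 129 116]
 [116 116 135 198 198 158 159 151 200 200 152 117]
 [114 116 161 198 198 181 155 170 199 199 175 116]
 [115 116 175 200 199 190 188 187 201 201 166 116]
 [116 116 150 198 197 198 210 195 196 197 153 116]
 [115 115 129 197 197 199 198 199 200 201 125 115]
 [116 117 118 195 200 200 201 203 202 193 117 117]
 [116 117 118 155 200 201 200 199 199 135 125 128]
 [149 158 166 168 182 196 196 192 183 183 182 185]
 [182 184 187 185 185 186 185 184 187 185 184 184]]
```

Run:
```python
from h import *
def f(img,uv,th,w):
    u,v=uv;m=(img[v-w:v+w,u-w:u+w].max(2)>th).astype(np.uint8)*255
    m=cv2.morphologyEx(m,cv2.MORPH_OPEN,np.ones((2,2)))
    cs=cv2.findContours(m,cv2.RETR_EXTERNAL,cv2.CHAIN_APPROX_NONE)[0]
    e=cv2.fitEllipse(cv2.convexHull(max(cs,key=cv2.contourArea)));return (e[0][0]+u-w,e[0][1]+v-w),e[1]
T=cv2.imread("pics/top0.png");S=cv2.imread("pics/scene0.png")
ea,sa=f(T,(198,265),189,17);eb,sb=f(S,(475,208),222,20)
p,g=tri(ea,eb);print(np.round([ea,sa,eb,sb],1).tolist(),p.round(1),round(g,1),plane("top",[ea],14).round(1),plane("scene",[eb],14).round(1))
for n,X in{"cr_l":(441.4,-231.1,20),"cr_s":(444.1,-104.1,20)}.items():print(n)
print(plane("top",[(379.2,262.9),(327.7,262.9)],19).round(1),plane("scene",[(293.7,138.8),(340,155.8)],19).round(1))
```

```text
[[199.3, 266.2], [22.2, 24.0], [475.8, 207.9], [18.3, 29.2]] [442.7 214.1   8.6] 4.5 [[443.3 210.4  14. ]] [[447.6 216.9  14. ]]
cr_l
cr_s
[[ 441.4 -231.3   19. ]
 [ 444.4 -104.9   19. ]] [[ 441.2 -231.3   19. ]
 [ 443.3 -103.7   19. ]]
```

```bash
cat >> h.py <<'E'
from scipy.optimize import least_squares
def circ(n,img,c,z,R,rad=8):
    """radial edge points on plane z about c, fixed-radius robust circle"""
    g=cv2.GaussianBlur(img.max(2).astype(np.float32),(0,0),.7);P=[]
    r=np.arange(R-rad,R+rad,.5)
    for a in np.arange(0,2*np.pi,np.pi/36):
        d=np.array([np.cos(a),np.sin(a)]);X=np.c_[c[:2]+r[:,None]*d,np.full(len(r),z)]
        uv=proj(n,X).astype(np.float32);v=cv2.remap(g,uv[:,:1].copy(),uv[:,1:].copy(),cv2.INTER_LINEAR)[:,0]
        s=np.abs(np.gradient(v));i=s.argmax()
        if s[i]>3 and 0<i<len(r)-1:P.append(X[i,:2])
    P=np.array(P);o=least_squares(lambda q:np.hypot(*(P-q).T)-R,c[:2],loss="soft_l1",f_scale=.7)
    return o.x,np.median(np.abs(o.fun)),len(P)
E
python3 - <<'E'
from h import *
T=cv2.imread("pics/top0.png");S=cv2.imread("pics/scene0.png")
for nm,c,z,R in(("b_s",(443,214),14,30),("b_l",(635.6,233.8),14,40),("cr_l",(441.3,-231.2),20,32),("cr_s",(444,-104.3),20,22.5),("cap_l",(611.5,-86.2),14,34),("cap_s",(598,-361),14,24.5)):
    o=[]
    for n,I in(("top",T),("scene",S)):
        x=np.array(c,float)
        for k in range(3): x,e,m=circ(n,I,x,z,R)
        o+=[x.round(1).tolist(),round(float(e),2),m]
    print(nm,o)
E
```

```text
b_s [[446.6, 213.4], 0.44, 58, [445.3, 214.1], 0.46, 72]
b_l [[636.0, 232.7], 0.41, 72, [635.2, 233.6], 0.45, 72]
cr_l [[440.7, -232.5], 0.57, 45, [441.1, -230.7], 0.68, 47]
cr_s [[443.2, -105.4], 0.73, 35, [443.6, -103.4], 1.04, 42]
cap_l [[611.9, -86.7], 0.93, 53, [614.0, -83.8], 2.03, 72]
cap_s [[599.2, -360.2], 1.04, 37, [601.3, -360.4], 1.78, 44]
```

Call:
jog_arm(rows=[2.2,2.9,0,0,0,0,0,2.2,2.9,0,0,0,0,0,2.2,2.9,0,0,0,0,0,2.2,2.9,0,0,0,0,0,2.2,2.9,0,0,0,0,0,2.2,2.9,0,0,0,0,0,2.2,2.9,0,0,0,0,0,2.2,2.9,0,0,0,0,0,2.2,2.9,0,0,0,0,0,0,0,-3,0,0,0,0,0,0,-3,0,0,0,0,0,0,-3,0,0,0,0,0,0,-3,0,0,0,0,0,0,0,0,0,0,0,0,0,0,0,0,0,0,0,0,0,0,0,0,0], newtons=20)

```text
clock: 1.43
eef_pos: [441.7, -232.8, 63.9]
eef_rot: [3.14, -0.001, 0.458]
wrist_force: [0.0, 0.2, 0.7]
finger_gap: 94.5
finger_force: 0.0
```

Call:
jog_arm(rows=[0,0.1,-2,0,0,0,0,0,0,-2,0,0,0,0,0,0,-1,0,0,0,0,0,0,0,0,0,0,0,0,0,0,0,0,0,1,0,0,0,0,0,0,1,0,0,0,0,0,0,1,0,0,0,0,0,0,1,0,0,0,0,0,0,1,0,0,0,0,0,0,1], newtons=20)

```text
clock: 2.27
eef_pos: [441.2, -231.4, 12.6]
eef_rot: [3.141, -0.0, 0.458]
wrist_force: [-0.0, 0.3, 0.0]
finger_gap: 57.2
finger_force: 0.0
```

Call:
jog_arm(rows=[0,0,0,0,0,0,1])

```text
clock: 2.35
eef_pos: [441.1, -231.4, 12.4]
eef_rot: [3.141, -0.0, 0.458]
wrist_force: [0.5, 1.2, -0.2]
finger_gap: 50.5
finger_force: 0.0
```

Run:
```python
from h import *
S,_=manip.camera("scene");T,_=manip.camera("top");print(manip.read_state()["finger_gap"],manip.read_state()["finger_force"])
cv2.imwrite("pics/c1.png",np.hstack([cv2.resize(S[70:230,220:380],(400,400)),cv2.resize(T[190:320,310:440],(400,400))]))
```

```text
42.68695260772337 0.0
```

View pics/c1.png

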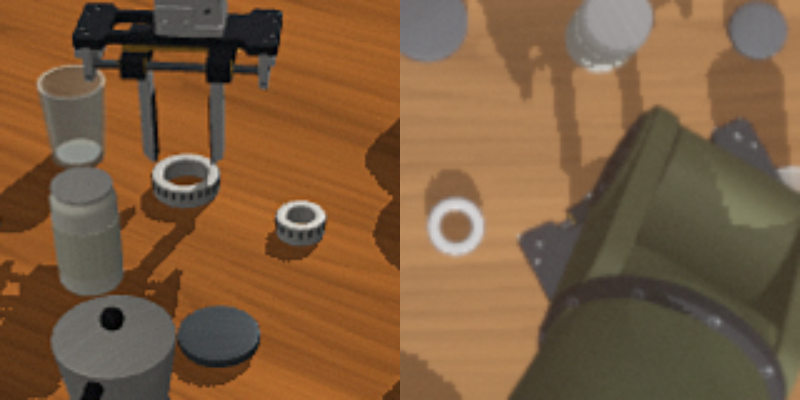

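Run:
```python
from h import *
S,_=manip.camera("scene");st=manip.read_state();print(st["finger_gap"],st["eef_pos"],st["eef_rot"])
p=st["eef_pos"];u=np.array([.442,-.897,0])
for nm,X in{"tcp":p,"tip0":p+[0,0,-8],"tipL":p+[0,0,-8]+u*21,"tipR":p+[0,0,-8]-u*21,"graspz":p+[0,0,11]}.items():print(nm,proj("scene",[X]).round(1))
e=blob(S,(294,140),"light")[:2];print(e,plane("scene",[e[0]],20).round(1))
cv2.imwrite("pics/c2.png",cv2.resize(S[90:170,240:360],(800,533),interpolation=cv2.INTER_CUBIC))
```

```text
38.37130585934748 [ 441.05989757 -231.3654356    12.24660023] [-3.14154327e+00  2.68859149e-05  4.57768471e-01]
tcp [[293.8 141.1]]
tip0 [[293.9 143.9]]
tipL [[285.2 143.4]]
tipR [[302.6 144.3]]
graspz [[293.6 137.3]]
((293.72119522094727, 138.84436225891113), (14.936548233032227, 26.321746826171875)) [[ 442.5 -230.3   20. ]]
```

View pics/c2.png

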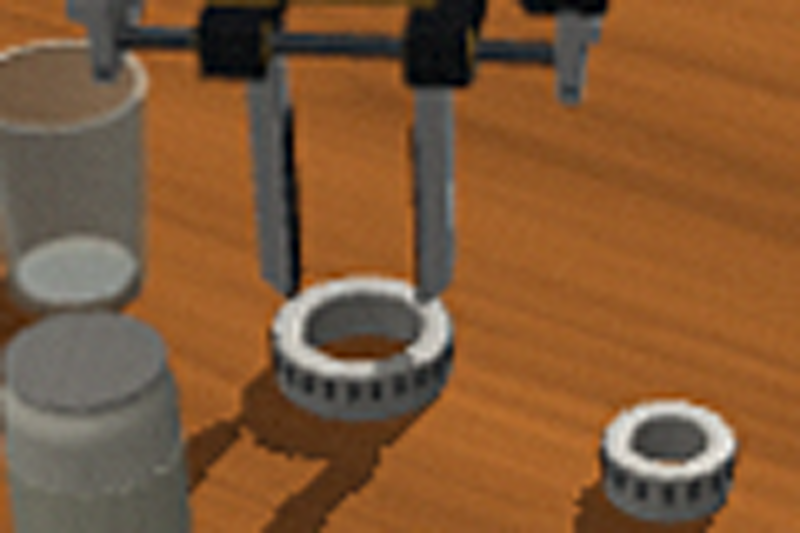

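Run:
```python
from h import *
S,D=manip.camera("scene");st=manip.read_state();print(st["finger_gap"],st["finger_force"],st["joints"].round(3))
m=manip.camera_model("scene");R=np.array(m["R"]);t=np.array(m["t"])
def pt(u,v):
    c,d=ray("scene",[(u,v)]);return c+d[0]*D[v,u]
for u,v in[(281,128),(281,131),(282,133),(305,128),(305,132),(304,134),(294,149),(284,140),(345,150)]:print((u,v),S[v,u],pt(u,v).round(1))
```

```text
34.81166598339236 0.0 [-0.557  0.404  1.822 -0.     0.916  0.556]
(281, 128) [81 81 81] [ 460.9 -252.    53.5]
(281, 131) [81 79 74] [ 460.6 -252.8   44.7]
(282, 133) [ 72  85 105] [ 457.9 -252.2   37.8]
(305, 128) [78 78 80] [ 437.9 -200.4   58. ]
(305, 132) [85 80 74] [ 436.9 -201.4   46.1]
(304, 134) [116 117 117] [ 413.6 -219.9   20.8]
(294, 149) [68 74 72] [ 466.7 -213.8   11.4]
(284, 140) [199 208 211] [ 457.5 -248.    19.2]
(345, 150) [ 18  78 152] [ 393.5 -117.6   -0.7]
```

Call:
jog_arm(rows=[0,0,3,0,0,0,0,0,0,0,0,0,0,0,0,0,0,0,0,0,0,0,0,0,0,0,0,0,0,0,0,0,0,0,0,0,0,0,0,0,0,0,0,0,0,0,0,0,0,0,0,0,0,0,0,0,0,0,0,0,0,0,0])

```text
clock: 3.3
eef_pos: [441.0, -231.3, 42.0]
eef_rot: [-3.141, 0.0, 0.458]
wrist_force: [0.4, 0.6, 0.5]
finger_gap: 91.3
finger_force: 0.0
```

Run:
```python
from h import *
S,D=manip.camera("scene");st=manip.read_state();print(st["finger_gap"],st["eef_pos"])
v,u=np.mgrid[60:180,230:360];c,d=ray("scene",np.c_[u.ravel(),v.ravel()]);P=c+d*D[v,u].ravel()[:,None]
q=P-st["eef_pos"];uu=np.array([.442,-.897]);a=q[:,:2]@uu;b=q[:,:2]@[.897,.442]
for s in(1,-1):
    k=(np.abs(b)<16)&(s*a>36)&(s*a<70)&(P[:,2]>22)&(P[:,2]<140)
    print(s,k.sum(),np.sort(P[k,2])[:8].round(1),np.median(a[k]),np.median(b[k]))
cv2.imwrite("pics/c3.png",cv2.resize(S[60:180,230:360],(650,600),interpolation=cv2.INTER_CUBIC))
```

```text
92.7442063377616 [ 441.00326855 -231.32442567   42.07732543]
1 175 [67.3 67.8 69.2 70.4 70.8 72.3 72.6 72.7] 50.646812806582744 8.856705540622501
-1 157 [65.3 68.5 68.9 71.1 71.1 71.2 71.7 73.2] -50.59649574308115 8.873680693335531
```

View pics/c3.png

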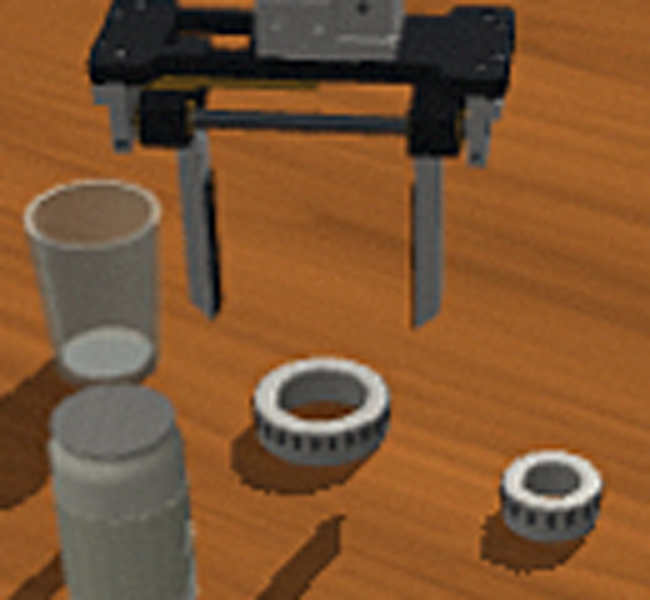

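Call:
jog_arm(rows=[0,0,-2,0,0,0,0,0,0,-2,0,0,0,0,0,0,-1,0,0,0,0,0,0,-0.6,0,0,0,0,0,0,0,0,0,0,0,0,0,0,0,0,0,0])

```text
clock: 3.85
eef_pos: [441.3, -231.5, -13.4]
eef_rot: [3.141, -0.0, 0.458]
wrist_force: [0.4, 0.4, 0.7]
finger_gap: 94.3
finger_force: 0.0
```

```bash
cat >> h.py <<'E'
def tips(pad=36,zmin=0):
    S,D=manip.camera("scene");st=manip.read_state();e=st["eef_pos"];y=st["eef_rot"][2]
    v,u=np.mgrid[20:380,100:620];c,d=ray("scene",np.c_[u.ravel(),v.ravel()]);P=c+d*D[v,u].ravel()[:,None]
    q=P-e;a=q[:,:2]@[np.sin(y),-np.cos(y)];b=q[:,:2]@[np.cos(y),np.sin(y)];o=[]
    g=st["finger_gap"]/2
    for s in(1,-1):
        k=(np.abs(b)<14)&(s*a>g-3)&(s*a<g+16)&(P[:,2]>zmin)&(q[:,2]<110)
        o.append(np.sort(P[k,2])[:6].round(1).tolist())
    return st["finger_gap"],e.round(1),o
E
python3 -c "
from h import *
print(tips(zmin=2.5))"
```

```text
(93.99521328551083, array([ 441.5, -231.6,  -13. ]), [[2.5, 2.6, 2.9, 3.2, 12.8, 13.1], [2.9, 11.8, 11.9, 13.2, 13.9, 15.2]])
```

Call:
jog_arm(rows=[0,0,-0.4,0,0,0,0,0,0,-0.3,0,0,0,0,0,0,0,0,0,0,1,0,0,0,0,0,0,1,0,0,0,0,0,0,1,0,0,0,0,0,0,1,0,0,0,0,0,0,1,0,0,0,0,0,0,1,0,0,0,0,0,0,1,0,0,0,0,0,0,1], newtons=20)

```text
clock: 4.73
eef_pos: [441.1, -231.4, -20.7]
eef_rot: [3.142, -0.0, 0.458]
wrist_force: [-0.6, 0.5, 1.7]
finger_gap: 62.1
finger_force: 19.9
```

Call:
jog_arm(rows=[0,0,2.5,0,0,0,1,0,0,2.5,0,0,0,1,0,0,2.5,0,0,0,1,0,0,2.5,0,0,0,1,1.2,2.9,0,0,0,0,1,1.2,2.9,0,0,0,0,1,1.2,2.9,0,0,0,0,1,1.2,2.9,0,0,0,0,1,1.2,2.9,0,0,0,0,1,1.2,2.9,0,0,0,0,1,1.2,2.9,0,0,0,0,1,1.2,2.9,0,0,0,0,1,1.2,2.9,0,0,0,0,1,1.2,2.9,0,0,0,0,1,1.2,2.9,0,0,0,0,1,1.2,2.9,0,0,0,0,1,1.2,2.9,0,0,0,0,1,1.2,2.9,0,0,0,0,1,1.2,2.9,0,0,0,0,1,1.2,2.9,0,0,0,0,1])

```text
clock: 6.4
eef_pos: [633.2, 234.1, 78.8]
eef_rot: [-3.142, 0.001, 0.458]
wrist_force: [0.7, -1.6, -1.3]
finger_gap: 62.4
finger_force: 19.9
```

Call:
jog_arm(rows=[0,0,0,0,0,0,1,0,0,0,0,0,0,1,0,0,0,0,0,0,1])

```text
clock: 6.65
eef_pos: [632.7, 232.2, 78.7]
eef_rot: [-3.142, 0.001, 0.458]
wrist_force: [0.5, 0.2, -1.0]
finger_gap: 61.9
finger_force: 19.9
```

Run:
```python
from h import *
S,D=manip.camera("scene");T,_=manip.camera("top");st=manip.read_state();e=st["eef_pos"];print(e,st["finger_gap"],st["finger_force"])
print(proj("scene",[e+[0,0,40]]),proj("top",[e+[0,0,40]]))
u,v=proj("scene",[e+[0,0,40]])[0].astype(int)
cv2.imwrite("pics/d1.png",cv2.resize(S[v-70:v+130,u-100:u+100],(600,600),interpolation=cv2.INTER_CUBIC))
```

```text
[632.90090795 231.65825884  79.22014138] 62.526261707605194 19.903933703899384
[[463.50787628 229.63061203]] [[179.58256212 181.2866732 ]]
```

View pics/d1.png

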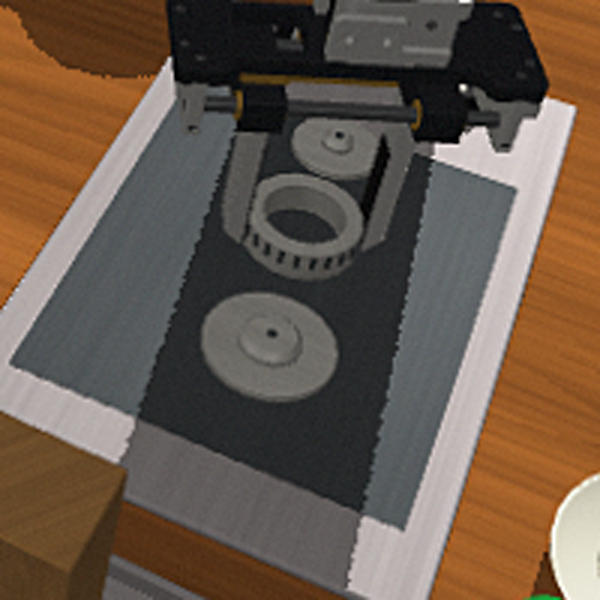

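```bash
cat >> h.py <<'E'
def cloud(n="scene",box=None):
    S,D=manip.camera(n);v,u=np.mgrid[5:395,5:635];dd=D[v,u].ravel();c,d=ray(n,np.c_[u.ravel(),v.ravel()])
    k=dd>0;return (c+d*dd[:,None])[k],S
def ringfit(P,c,z,ri,ro,tz=2.5):
    k=(np.abs(P[:,2]-z)<tz)&(np.hypot(*(P[:,:2]-c).T)<ro+6);Q=P[k,:2]
    f=lambda q:np.maximum(0,np.abs(np.hypot(*(Q-q).T)-(ri+ro)/2)-(ro-ri)/2)
    o=least_squares(f,c,loss="soft_l1",f_scale=1.,diff_step=1e-3);return o.x.round(1),k.sum(),round(float(np.mean(f(o.x))),2)
E
python3 - <<'E'
from h import *
P,S=cloud();e=manip.read_state()["eef_pos"];q=P[:,:2]-e[:2]
r=np.hypot(*q.T);k=(r<30)&(r>18)&(P[:,2]>90)&(P[:,2]<140)
h,b=np.histogram(P[k,2],np.arange(90,140,1.));print(h.tolist())
z=b[h.argmax()]+.5;print(e.round(1),z,ringfit(P,e[:2],z,22,32))
for rr in((22,32),):print(ringfit(P,e[:2]+[2,2],z,*rr))
E
```

```text
[0, 0, 0, 0, 0, 0, 0, 0, 0, 2, 4, 6, 10, 11, 14, 4, 17, 15, 10, 13, 16, 11, 15, 7, 19, 9, 13, 21, 46, 98, 131, 56, 9, 0, 0, 0, 0, 0, 0, 0, 0, 0, 0, 0, 0, 0, 0, 0, 0]
[633.  231.6  79.4] 120.5 (array([634.2, 232.9]), np.int64(480), 0.12)
(array([634.2, 233.1]), np.int64(482), 0.14)
```

Run:
```python
from h import *
for n in("scene","top"):
    D=np.load(f"pics/{n}0.npy");v,u=np.mgrid[5:395,5:635];c,d=ray(n,np.c_[u.ravel(),v.ravel()]);P=c+d*D[v,u].ravel()[:,None]
    for nm,c0,z,ri,ro in(("b_l",(635.5,233.2),14,19,40),("b_s",(446,213.8),14,10.5,30),("cr_l",(441.2,-231.3),20,22,32),("cr_s",(443.7,-104.4),20,13.5,22.5)):
        c0=np.array(c0);k=(np.hypot(*(P[:,:2]-c0).T)<ro-4)&(np.hypot(*(P[:,:2]-c0).T)>ri+4);zz=np.median(P[k,2])
        print(n,nm,zz.round(1),ringfit(P,c0,zz,ri,ro,2.0))
```

```text
scene b_l 14.7 (array([635.8, 233.6]), np.int64(854), 0.04)
scene b_s 15.0 (array([446.6, 214.6]), np.int64(373), 0.09)
scene cr_l 20.3 (array([ 442.7, -230.4]), np.int64(169), 0.12)
scene cr_s 20.4 (array([ 444.9, -103.9]), np.int64(127), 0.08)
top b_l 14.9 (array([635.8, 233.7]), np.int64(459), 0.06)
top b_s 15.0 (array([446.6, 214. ]), np.int64(328), 0.07)
top cr_l 20.9 (array([ 441.7, -231.6]), np.int64(231), 0.02)
top cr_s 20.7 (array([ 443.8, -104.6]), np.int64(132), 0.01)
```

Call:
jog_arm(rows=[0.2,0.1,0,0,0,0,1,0,0,-2.5,0,0,0,1,0,0,-2.5,0,0,0,1,0,0,-2,0,0,0,1,0,0,0,0,0,0,1,0,0,0,0,0,0,1,0,0,0,0,0,0,1])

```text
clock: 7.38
eef_pos: [635.9, 233.7, 11.0]
eef_rot: [3.141, -0.002, 0.457]
wrist_force: [0.3, 0.0, -1.3]
finger_gap: 62.1
finger_force: 19.9
```

Run:
```python
from h import *
P,S=cloud();e=manip.read_state()["eef_pos"]
r=np.hypot(*(P[:,:2]-e[:2]).T);k=(r<30)&(r>24)&(P[:,2]>40);z=np.median(P[k,2])
print(e.round(1),z,ringfit(P,e[:2],z,22,32,2),ringfit(P,np.array([635.5,233.2]),14.7,19,40,1.5))
```

```text
[636.1 233.8  11.3] 195.82581054277045 (array([633. , 238.8]), np.int64(69), 0.07) (array([635.5, 233.2]), np.int64(512), 0.02)
```

Run:
```python
from h import *
for i in range(2):
    P,S=cloud();e=manip.read_state()["eef_pos"]
    for z in(51,52,53):print(e.round(1),z,ringfit(P,e[:2],z,22,32,2))
```

```text
[636.  233.8  11.2] 51 (array([636.9, 234.7]), np.int64(383), 0.14)
[636.  233.8  11.2] 52 (array([636.6, 234.8]), np.int64(409), 0.1)
[636.  233.8  11.2] 53 (array([636.8, 235.1]), np.int64(351), 0.08)
[635.9 233.8  10.9] 51 (array([637.1, 234.4]), np.int64(393), 0.17)
[635.9 233.8  10.9] 52 (array([637.1, 234.5]), np.int64(419), 0.12)
[635.9 233.8  10.9] 53 (array([637.3, 234.8]), np.int64(345), 0.12)
```

Call:
jog_arm(rows=[-0.05,-0.05,-0.4,0,0,0,1,0,0,-0.4,0,0,0,1,0,0,-0.4,0,0,0,1,0,0,-0.3,0,0,0,1,0,0,-0.1,0,0,0,1,0,0,0,0,0,0,1])

```text
clock: 8.03
eef_pos: [634.5, 233.1, -6.7]
eef_rot: [-3.142, 0.0, 0.458]
wrist_force: [-2.5, -0.2, 3.0]
finger_gap: 62.5
finger_force: 19.9
```

Call:
jog_arm(rows=[0,0,0,0,0,0,1,0,0,0,0,0,0,0,0,0,0,0,0,0,0,0,0,0,0,0,0,0,0,0,0,0,0,0,0,0,0,0,0,0,0,0,0,0,2.5,0,0,0,0,0,0,2.5,0,0,0,0,0,0,2.5,0,0,0,0,0,0,2.5,0,0,0,0])

```text
clock: 8.87
eef_pos: [634.5, 233.1, 94.4]
eef_rot: [-3.142, 0.0, 0.458]
wrist_force: [0.7, -0.4, -0.1]
finger_gap: 94.0
finger_force: 0.0
```

Run:
```python
from h import *
P,S=cloud();e=manip.read_state()["eef_pos"];print(e.round(1))
c=np.array([635.8,233.6]);r=np.hypot(*(P[:,:2]-c).T);k=(r<31)&(r>22)&(P[:,2]>20)&(P[:,2]<60);z=np.median(P[k,2])
pl=np.linalg.lstsq(np.c_[P[k,:2]-c,np.ones(k.sum())],P[k,2],rcond=None)[0]
print(z,pl,ringfit(P,c,z,22,32,2))
```

```text
[636.5 233.8 100.3]
33.503187550489315 [-4.77986326e-03  7.35000224e-03  3.15594716e+01] (array([635.4, 233.5]), np.int64(387), 0.07)
```

Call:
jog_arm(rows=[-1.6,-2.8,0,0,0,0,0,-1.6,-2.8,0,0,0,0,0,-1.6,-2.8,0,0,0,0,0,-1.6,-2.8,0,0,0,0,0,-1.6,-2.8,0,0,0,0,0,-1.6,-2.8,0,0,0,0,0,-1.6,-2.8,0,0,0,0,0,-1.6,-2.8,0,0,0,0,0,-1.6,-2.8,0,0,0,0,0,-1.6,-2.8,0,0,0,0,0,-1.6,-2.8,0,0,0,0,0,-1.6,-2.8,0,0,0,0,0,0.14,-0.15,0,0,0,0,0,0,0,-2.5,0,0,0,0,0,0,-2.5,0,0,0,0,0,0,-2,0,0,0,0,0,0,0,0,0,0,0,0,0,0,0,0,0,0,0,0,0,0,0,0,0])

```text
clock: 10.5
eef_pos: [444.7, -104.4, 24.3]
eef_rot: [3.141, -0.001, 0.458]
wrist_force: [-1.1, -0.2, 0.1]
finger_gap: 94.2
finger_force: 0.0
```

Call:
jog_arm(rows=[0,0,-1.5,0,0,0,0,0,0,-1.5,0,0,0,0,0,0,-0.9,0,0,0,0,0,0,-0.5,0,0,0,0,0,0,0,0,0,0,0,0,0,0,0,0,0,1,0,0,0,0,0,0,1,0,0,0,0,0,0,1,0,0,0,0,0,0,1,0,0,0,0,0,0,1,0,0,0,0,0,0,1,0,0,0,0,0,0,1,0,0,0,0,0,0,1,0,0,0,0,0,0,1,0,0,0,0,0,0,1])

```text
clock: 11.75
eef_pos: [444.0, -104.4, -20.7]
eef_rot: [-3.142, 0.0, 0.458]
wrist_force: [-0.3, 1.1, 0.6]
finger_gap: 43.6
finger_force: 20.0
```

Call:
jog_arm(rows=[0,0,2.5,0,0,0,1,0,0,2.5,0,0,0,1,0,0,2.5,0,0,0,1,0,0,2.5,0,0,0,1,0.02,2.9,0,0,0,0,1,0.02,2.9,0,0,0,0,1,0.02,2.9,0,0,0,0,1,0.02,2.9,0,0,0,0,1,0.02,2.9,0,0,0,0,1,0.02,2.9,0,0,0,0,1,0.02,2.9,0,0,0,0,1,0.02,2.9,0,0,0,0,1,0.02,2.9,0,0,0,0,1,0.02,2.9,0,0,0,0,1,0.02,2.84,0,0,0,0,1,0,0,0,0,0,0,1,0,0,-2,0,0,0,1,0,0,-2,0,0,0,1,0,0,-2,0,0,0,1])

```text
clock: 13.33
eef_pos: [446.1, 214.0, 18.5]
eef_rot: [3.142, -0.0, 0.458]
wrist_force: [0.5, 0.1, -0.1]
finger_gap: 43.6
finger_force: 20.0
```

Call:
jog_arm(rows=[0,0,-0.8,0,0,0,1,0,0,0,0,0,0,1,0,0,0,0,0,0,1,0,0,0,0,0,0,1,0,0,0,0,0,0,1])

```text
clock: 13.75
eef_pos: [446.8, 214.2, 12.3]
eef_rot: [3.141, -0.002, 0.458]
wrist_force: [0.6, -0.3, -0.2]
finger_gap: 43.4
finger_force: 20.0
```

Run:
```python
from h import *
P,S=cloud();e=manip.read_state()["eef_pos"];print(e.round(1))
c=e[:2];r=np.hypot(*(P[:,:2]-c).T);k=(r<21)&(r>14)&(P[:,2]>e[2]+33)&(P[:,2]<e[2]+50);z=np.median(P[k,2])
print(z)
for dz in(-1,0,1):print(ringfit(P,c,z+dz,13.5,22.5,2))
```

```text
[446.7 214.2  12.2]
53.61352287863883
(array([447.6, 215.7]), np.int64(157), 0.23)
(array([447.5, 215.8]), np.int64(165), 0.21)
(array([447.9, 214.8]), np.int64(154), 0.24)
```

Call:
jog_arm(rows=[-0.05,-0.05,-0.4,0,0,0,1,0,0,-0.4,0,0,0,1,0,0,-0.4,0,0,0,1,0,0,-0.4,0,0,0,1,0,0,-0.2,0,0,0,1,0,0,0,0,0,0,1,0,0,0,0,0,0,1])

```text
clock: 14.38
eef_pos: [445.6, 213.5, -7.0]
eef_rot: [-3.142, 0.0, 0.458]
wrist_force: [0.3, -0.1, -0.7]
finger_gap: 43.8
finger_force: 20.0
```

Call:
jog_arm(rows=[0,0,-0.05,0,0,0,1,0,0,-0.05,0,0,0,1,0,0,0,0,0,0,1])

```text
clock: 14.63
eef_pos: [445.7, 213.6, -7.0]
eef_rot: [3.142, 0.0, 0.458]
wrist_force: [-6.8, -2.8, 15.6]
finger_gap: 43.6
finger_force: 20.0
```

Call:
jog_arm(rows=[0,0,0,0,0,0,0,0,0,0,0,0,0,0,0,0,0,0,0,0,0,0,0,0,0,0,0,0,0,0,0,0,0,0,0,0,0,0,0,0,0,0,0,0,2.5,0,0,0,0,0,0,2.5,0,0,0,0,0,0,2.5,0,0,0,0,0,0,2.5,0,0,0,0,0,0,0,0,0,0,0,0,0,0,0,0,0,0])

```text
clock: 15.63
eef_pos: [446.2, 213.8, 93.1]
eef_rot: [3.141, -0.002, 0.458]
wrist_force: [0.8, -0.2, -0.6]
finger_gap: 93.9
finger_force: 0.0
```

Run:
```python
from h import *
P,S=cloud();print(manip.read_state()["eef_pos"].round(1))
for c,ri,ro in(((446.6,214.4),13.5,22.5),((635.5,233.5),22,32)):
    c=np.array(c);r=np.hypot(*(P[:,:2]-c).T);k=(r<ro-1)&(r>ri+1)&(P[:,2]>28)&(P[:,2]<45);z=np.median(P[k,2])
    print(z,np.percentile(P[k,2],[5,95]),ringfit(P,c,z,ri,ro,2))
```

```text
[445.6 213.5  92. ]
34.39083032285134 [29.12326287 36.36088361] (array([446.3, 214.1]), np.int64(173), 0.08)
34.30344823410712 [30.04389892 36.4275876 ] (array([635.6, 233.6]), np.int64(400), 0.04)
```

Call:
jog_arm(rows=[1.5,-2.7,0,0,0,0,0,1.5,-2.7,0,0,0,0,0,1.5,-2.7,0,0,0,0,0,1.5,-2.7,0,0,0,0,0,1.5,-2.7,0,0,0,0,0,1.5,-2.7,0,0,0,0,0,1.5,-2.7,0,0,0,0,0,1.5,-2.7,0,0,0,0,0,1.5,-2.7,0,0,0,0,0,1.5,-2.7,0,0,0,0,0,1.5,-2.7,0,0,0,0,0,0.07,-0.28,0,0,0,0,0,0,0,-2.5,0,0,0,0,0,0,-2.5,0,0,0,0,0,0,-2,0,0,0,0,0,0,0,0,0,0,0,0,0,0,0,0,0,0,0,0,0,0,0,0,0])

```text
clock: 17.18
eef_pos: [611.7, -86.1, 23.0]
eef_rot: [3.141, -0.0, 0.458]
wrist_force: [-0.3, -0.0, 0.9]
finger_gap: 94.0
finger_force: 0.0
```

Run:
```python
from h import *
for n in("scene","top"):
    P,S=cloud(n);e=manip.read_state()["eef_pos"];cv2.imwrite(f"pics/e_{n}.png",S)
    c=np.array([611.5,-86.2]);k=(np.hypot(*(P[:,:2]-c).T)<40)&(P[:,2]>12)&(P[:,2]<20);Q=P[k,:2]
    print(n,e.round(1),k.sum(),cv2.minEnclosingCircle(Q.astype(np.float32)))
```

```text
scene [612.  -86.2  23.5] 602 ((612.5111694335938, -85.38553619384766), 34.91572189331055)
top [612.1 -86.3  23.6] 0 ((0.0, 0.0), 0.0)
```

Call:
jog_arm(rows=[0,0,-1.5,0,0,0,0,0,0,-1.5,0,0,0,0,0,0,-0.9,0,0,0,0,0,0,-0.5,0,0,0,0,0,0,0,0,0,0,0,0,0,0,0,0,0,1,0,0,0,0,0,0,1,0,0,0,0,0,0,1,0,0,0,0,0,0,1,0,0,0,0,0,0,1,0,0,0,0,0,0,1,0,0,0,0,0,0,1,0,0,0,0,0,0,1], newtons=25)

```text
clock: 18.37
eef_pos: [611.6, -86.3, -21.3]
eef_rot: [3.141, -0.0, 0.458]
wrist_force: [-1.1, 0.7, 5.7]
finger_gap: 66.3
finger_force: 25.0
```

Call:
jog_arm(rows=[0,0,2,0,0,0,1,0,0,2.5,0,0,0,1,0,0,2.5,0,0,0,1,0,0,3,0,0,0,1,0.21,2.9,0,0,0,0,1,0.21,2.9,0,0,0,0,1,0.21,2.9,0,0,0,0,1,0.21,2.9,0,0,0,0,1,0.21,2.9,0,0,0,0,1,0.21,2.9,0,0,0,0,1,0.21,2.9,0,0,0,0,1,0.21,2.9,0,0,0,0,1,0.21,2.9,0,0,0,0,1,0.21,2.9,0,0,0,0,1,0.21,2.9,0,0,0,0,1,0,0,0,0,0,0,1,0,0,-2,0,0,0,1,0,0,-2,0,0,0,1,0,0,-1.6,0,0,0,1])

```text
clock: 19.95
eef_pos: [633.7, 232.5, 20.2]
eef_rot: [-3.141, 0.002, 0.458]
wrist_force: [0.4, 0.3, -2.1]
finger_gap: 66.8
finger_force: 25.0
```

Call:
jog_arm(rows=[0,0,0,0,0,0,1,0,0,0,0,0,0,1,0,0,0,0,0,0,1,0,0,0,0,0,0,1])

```text
clock: 20.28
eef_pos: [635.2, 232.8, 23.7]
eef_rot: [3.141, -0.002, 0.458]
wrist_force: [0.7, -0.5, -1.8]
finger_gap: 66.8
finger_force: 25.0
```

```bash
cat >> h.py <<'E'
def capfit(c,z0,R):
    P,S=cloud();e=manip.read_state()["eef_pos"];c=np.array(c,float)
    k=(np.hypot(*(P[:,:2]-c).T)<R+5)&(P[:,2]>z0-1)&(P[:,2]<z0+4);Q=P[k]
    k2=np.hypot(*(Q[:,:2]-c).T)<R-8
    pl=np.linalg.lstsq(np.c_[Q[k2,:2]-c,np.ones(k2.sum())],Q[k2,2],rcond=None)[0]
    print(e.round(1),k.sum(),cv2.minEnclosingCircle(Q[:,:2].astype(np.float32)),Q[:,:2].mean(0).round(1),"plane",pl.round(3));return S
E
python3 - <<'E'
from h import *
e=manip.read_state()["eef_pos"];S=capfit(e[:2],e[2]+21.5+14,34)
cv2.imwrite("pics/f1.png",cv2.resize(S[170:330,370:540],(640,600)))
E
```

```text
[635.1 232.8  23.6] 878 ((638.7368774414062, 235.11036682128906), 37.65675735473633) [637.7 235.1] plane [ 0.0000e+00 -2.0000e-03  6.1236e+01]
```

View pics/f1.png

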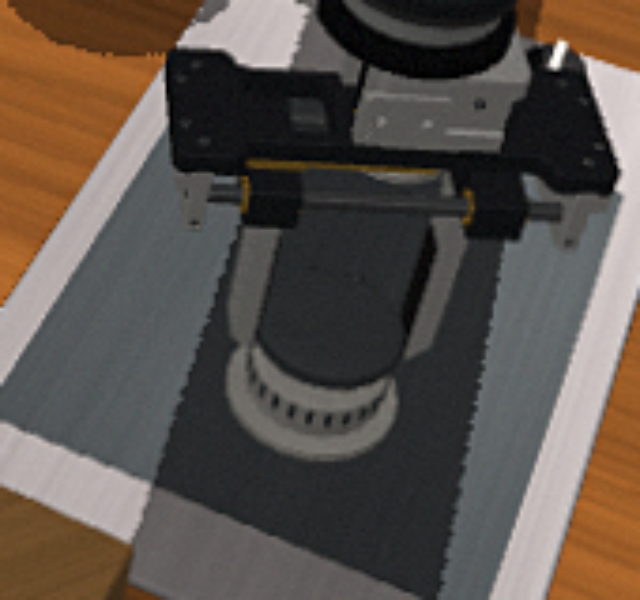

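Call:
jog_arm(rows=[0,0.03,-0.4,0,0,0,1,0,0,-0.4,0,0,0,1,0,0,-0.4,0,0,0,1,0,0,-0.3,0,0,0,1,0,0,-0.1,0,0,0,1,0,0,0,0,0,0,1,0,0,0,0,0,0,1])

```text
clock: 20.92
eef_pos: [634.5, 233.1, 6.6]
eef_rot: [3.142, 0.0, 0.458]
wrist_force: [-4.6, -1.6, 4.7]
finger_gap: 66.3
finger_force: 25.0
```

Call:
jog_arm(rows=[0,0,0,0,0,0,0,0,0,0,0,0,0,0,0,0,0,0,0,0,0,0,0,0,0,0,0,0,0,0,0,0,0,0,0,0,0,0,0,0,0,0,0,0,2.5,0,0,0,0,0,0,2.5,0,0,0,0,0,0,2.5,0,0,0,0,0,0,1.5,0,0,0,0,0,0,0,0,0,0,0,0,0,0,0,0,0,0])

```text
clock: 21.92
eef_pos: [634.7, 233.1, 96.4]
eef_rot: [3.141, -0.001, 0.458]
wrist_force: [-0.4, 0.3, -0.9]
finger_gap: 93.7
finger_force: 0.0
```

```bash
python3 -c "
from h import *
capfit((635.6,233.6),42,34)"
```

```text
[634.1 232.9  95.2] 831 ((635.6143798828125, 233.41976928710938), 34.502281188964844) [637.2 233.6] plane [3.0000e-03 8.0000e-03 4.4312e+01]
```

Call:
jog_arm(rows=[-0.18,-2.97,0.5,0,0,0,0,-0.18,-2.97,0.5,0,0,0,0,-0.18,-2.97,0.5,0,0,0,0,-0.18,-2.97,0.5,0,0,0,0,-0.18,-2.97,0,0,0,0,0,-0.18,-2.97,0,0,0,0,0,-0.18,-2.97,0,0,0,0,0,-0.18,-2.97,0,0,0,0,0,-0.18,-2.97,0,0,0,0,0,-0.18,-2.97,0,0,0,0,0,-0.18,-2.97,0,0,0,0,0,-0.18,-2.97,0,0,0,0,0,-0.18,-2.97,0,0,0,0,0,-0.18,-2.97,0,0,0,0,0,-0.18,-2.97,0,0,0,0,0,-0.18,-2.97,0,0,0,0,0,-0.18,-2.97,0,0,0,0,0,-0.18,-2.97,0,0,0,0,0,-0.18,-2.97,0,0,0,0,0,-0.18,-2.97,0,0,0,0,0])

```text
clock: 23.63
eef_pos: [597.6, -362.1, 114.1]
eef_rot: [-3.139, 0.001, 0.458]
wrist_force: [-0.0, -0.3, 0.5]
finger_gap: 94.2
finger_force: 0.0
```

Call:
jog_arm(rows=[0,0,0,0,0,0,0,0,0,-2.5,0,0,0,0,0,0,-2.5,0,0,0,0,0,0,-2.5,0,0,0,0,0,0,-1.5,0,0,0,0,0,0,0,0,0,0,0,0,0,0,0,0,0,0,0,0,0,0,0,0,0])

```text
clock: 24.3
eef_pos: [598.9, -361.0, 27.0]
eef_rot: [3.141, -0.0, 0.458]
wrist_force: [-0.7, 0.3, 0.6]
finger_gap: 94.1
finger_force: 0.0
```

Run:
```python
from h import *
capfit((599,-360.3),14,24.5)
```

```text
[ 599.  -361.1   27.5] 200 ((599.5691528320312, -360.1410827636719), 26.438772201538086) [ 601.8 -357.5] plane [-2.7000e-02  9.0000e-03  1.6353e+01]
```

Call:
jog_arm(rows=[0,0,-1.5,0,0,0,0,0,0,-1.5,0,0,0,0,0,0,-1.2,0,0,0,0,0,0,-0.5,0,0,0,0,0,0,0,0,0,0,0,0,0,0,0,0,0,1,0,0,0,0,0,0,1,0,0,0,0,0,0,1,0,0,0,0,0,0,1,0,0,0,0,0,0,1,0,0,0,0,0,0,1,0,0,0,0,0,0,1,0,0,0,0,0,0,1,0,0,0,0,0,0,1,0,0,0,0,0,0,1])

```text
clock: 25.6
eef_pos: [598.5, -361.0, -20.7]
eef_rot: [3.142, -0.0, 0.458]
wrist_force: [-0.5, -0.6, -0.1]
finger_gap: 47.9
finger_force: 25.0
```

Call:
jog_arm(rows=[0,0,2.5,0,0,0,1,0,0,2.7,0,0,0,1,0,0,2.7,0,0,0,1,0,0,2.7,0,0,0,1,0,0,2.4,0,0,0,1,0,0,0,0,0,0,1])

```text
clock: 26.1
eef_pos: [600.2, -362.0, 115.1]
eef_rot: [3.135, -0.004, 0.458]
wrist_force: [0.3, -0.4, -0.2]
finger_gap: 47.8
finger_force: 25.0
```

Call:
jog_arm(rows=[-0.765,2.875,0,0,0,0,1,-0.765,2.875,0,0,0,0,1,-0.765,2.875,0,0,0,0,1,-0.765,2.875,0,0,0,0,1,-0.765,2.875,0,0,0,0,1,-0.765,2.875,0,0,0,0,1,-0.765,2.875,0,0,0,0,1,-0.765,2.875,0,0,0,0,1,-0.765,2.875,0,0,0,0,1,-0.765,2.875,0,0,0,0,1,-0.765,2.875,0,0,0,0,1,-0.765,2.875,0,0,0,0,1,-0.765,2.875,0,0,0,0,1,-0.765,2.875,0,0,0,0,1,-0.765,2.875,0,0,0,0,1,-0.765,2.875,0,0,0,0,1,-0.765,2.875,0,0,0,0,1,-0.765,2.875,0,0,0,0,1,-0.765,2.875,0,0,0,0,1,-0.765,2.875,0,0,0,0,1])

```text
clock: 27.77
eef_pos: [444.5, 215.3, 108.6]
eef_rot: [-3.142, 0.001, 0.458]
wrist_force: [1.6, -0.7, -0.9]
finger_gap: 47.8
finger_force: 25.0
```

Call:
jog_arm(rows=[0,0,0,0,0,0,1,0,0,-2.5,0,0,0,1,0,0,-2.5,0,0,0,1,0,0,-2.5,0,0,0,1,0,0,-1,0,0,0,1,0,0,0,0,0,0,1,0,0,0,0,0,0,1,0,0,0,0,0,0,1,0,0,0,0,0,0,1,0,0,0,0,0,0,1])

```text
clock: 28.6
eef_pos: [446.1, 214.2, 25.3]
eef_rot: [3.141, -0.002, 0.458]
wrist_force: [0.1, -0.6, -0.7]
finger_gap: 47.9
finger_force: 25.0
```

Run:
```python
from h import *
e=manip.read_state()["eef_pos"];S=capfit(e[:2],e[2]+21.5+14,24.5)
cv2.imwrite("pics/g1.png",cv2.resize(S[120:280,400:560],(600,600)))
```

```text
[446.  214.2  25.1] 288 ((450.0788269042969, 216.3839111328125), 28.297325134277344) [448.9 215.9] plane [-2.2000e-02  1.6000e-02  6.3323e+01]
```

View pics/g1.png

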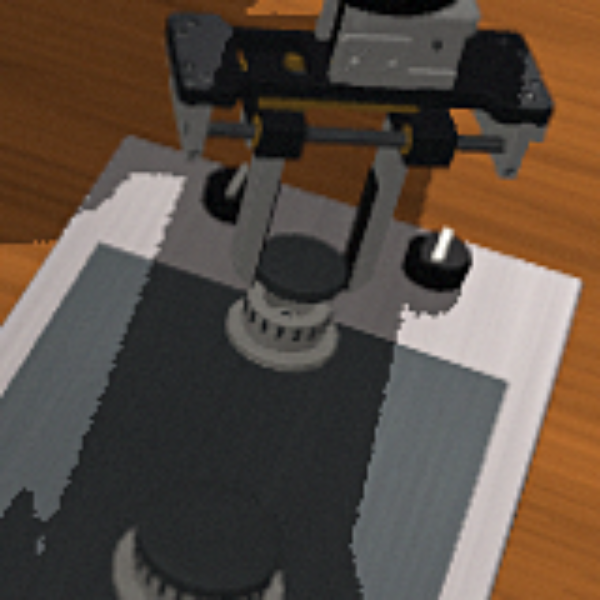

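Call:
jog_arm(rows=[0,-0.05,-0.4,0,0,0,1,0,0,-0.4,0,0,0,1,0,0,-0.4,0,0,0,1,0,0,-0.3,0,0,0,1,0,0,-0.1,0,0,0,1,0,0,0,0,0,0,1,0,0,0,0,0,0,1])

```text
clock: 29.23
eef_pos: [445.5, 213.6, 8.2]
eef_rot: [-3.142, 0.0, 0.458]
wrist_force: [0.2, 0.0, -2.1]
finger_gap: 47.5
finger_force: 25.0
```

Call:
jog_arm(rows=[0,0,-0.05,0,0,0,1,0,0,-0.05,0,0,0,1,0,0,0,0,0,0,1])

```text
clock: 29.48
eef_pos: [445.5, 213.5, 7.2]
eef_rot: [3.142, -0.0, 0.458]
wrist_force: [0.0, 0.8, -2.2]
finger_gap: 47.9
finger_force: 25.0
```

Call:
jog_arm(rows=[0,0,-0.05,0,0,0,1,0,0,0,0,0,0,1,0,0,0,0,0,0,0,0,0,0,0,0,0,0,0,0,0,0,0,0,0,0,0,0,0,0,0,0,0,0,0,0,0,0,0,0,0,0,0,0,0,0,0,0,0,0,0,0,0,0,0,2.5,0,0,0,0,0,0,2.5,0,0,0,0,0,0,2.5,0,0,0,0,0,0,2.5,0,0,0,0,-2,-2,0,0,0,0,0,0,0,0,0,0,0,0,0,0,0,0,0,0,0,0,0,0,0,0,0,0,0,0,0,0,0,0,0])

```text
clock: 30.98
eef_pos: [425.7, 193.8, 106.5]
eef_rot: [-3.142, 0.0, 0.458]
wrist_force: [-0.5, -0.1, -0.1]
finger_gap: 93.9
finger_force: 0.0
```

Run:
```python
from h import *
S=capfit((446.3,214.1),42,24.5);capfit((635.6,233.6),42,34)
cv2.imwrite("pics/h1.png",cv2.resize(S[120:320,400:550],(600,600)))
```

```text
[425.6 193.8 106.4] 262 ((446.8311767578125, 213.59075927734375), 25.499435424804688) [449.  214.1] plane [-1.6000e-02 -5.0000e-03  4.4594e+01]
[425.6 193.8 106.4] 835 ((635.2042236328125, 233.53993225097656), 34.97431182861328) [637.3 233.9] plane [1.0000e-03 6.0000e-03 4.4318e+01]
```

View pics/h1.png

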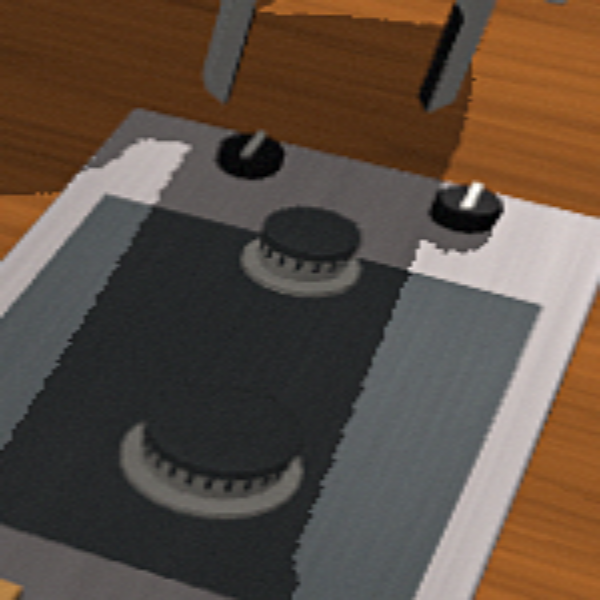

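Both caps lie flat on their crowns: the small one is at crop (310,240), the large one at (220,440). Their tops measure about 44.5 mm, as expected. The gripper is clear of everything, so I'm handing in.

```bash
python3 -c "
from cell import manip
print(manip.sign_off())"
```

```text
the job is handed in; nothing more can be done
None
```

I put both crowns on their own seats and both caps on their crowns; the last camera check showed them level and at the right height. The gripper has let go and is clear of everything, and I handed the job in at about 31 s; the hand-in gave no verdict.

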